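# Put three lab containers on their right instruments

### The job

The three containers on the bench each stand on the wrong instrument. Rearrange them so that the squat round jar stands in the middle of the balance's square pan, the square bottle in the middle of the stirrer's round plate, and the slim round bottle in the middle of the chiller's round well; the empty tray is free for parking one on the way. Keep the containers upright, set them down rather than drop them, and leave the vial, highlighter and scanner where they are.

Things in the scene. Friction and masses are not known exactly. Their poses are not given: they have to be found in the camera images.
- jar: Loose squat round screw-top jar, white with a paper label: body 54 to 56 mm in diameter up to 50 mm, then a screw cap 58 mm in diameter up to the full height of 68 mm. Starts in the chiller's well. Origin at the centre of its underside; z up. About 0.15 kg.
- slim_bottle: Loose slim round bottle of amber glass with paper label and white cap: body 40 mm in diameter and straight up to 82 mm, then a shoulder and a cap 24 mm in diameter, 110 mm high in all. Starts on the stirrer. Origin at the centre of its underside; z up. About 0.15 kg.
- square_bottle: Loose square bottle of white plastic: body 48 x 48 mm and 72 mm high, flat sides facing along its own x and y, then a short neck and a round cap 30 mm in diameter, 93 mm high in all. Starts on the balance. Origin at the centre of its underside; z up. About 0.18 kg.
- balance: Fixed, white laboratory balance with a flat square steel pan, 112 x 112 mm, whose top is 50 mm above the bench, and a dark display in front. Housing 130 mm wide (y), reaching 105 mm in front of the origin (-x, the control side) and 65 mm behind it. Origin on the bench below the centre of the pan; z up.
- stirrer: Fixed, grey magnetic stirrer with a flat round white ceramic plate, 112 mm in diameter, whose top is 60 mm above the bench, and two black knobs in front (66 mm high). Housing 130 mm wide (y), reaching 105 mm in front of the origin (-x, the control side) and 65 mm behind it. Origin on the bench below the centre of the plate; z up.
- chiller: Fixed, grey plastic chiller with a round aluminium well: flat floor 42 mm above the bench, 96 mm across inside, in a wall 8 mm thick that stands 8 mm above the floor; metal fins in front (50 mm high). Housing 130 mm wide (y), reaching 105 mm in front of the origin (-x, the control side) and 65 mm behind it. Origin on the bench below the centre of the well; z up.
- tray: Fixed, white plastic square tray, empty, 130 x 130 mm outside, wall 4 mm thick and 14 mm high, floor 4 mm above the bench; a free spot for parking. Origin on the bench under its centre; z up.
- vial: Loose small vial with white cap, 30 mm in diameter, 48 mm high, standing on the bench between the instruments: leave it alone. Origin at the centre of its underside.
- marker: Loose yellow highlighter, 130 mm long (along its x), 26 mm wide, 20 mm high, lying on the bench: leave it alone. Origin at the middle of its underside.
- scanner: Loose white hand-held barcode scanner lying on the bench, about 170 mm long (along its x), 85 mm wide, 44 mm high: leave it alone. Origin on its underside near the middle.
Not all that is in view belongs to the job. What is shaped like the square_bottle but green is not meant.

How it is judged:
By the outcome, as a careful person would: the job done as asked, in the order asked, and still so for the second after the job is handed in, with the robot touching nothing.
It also fails if it takes over 112 s, if anything falls off the work surface, if the arm or the gripper's body presses on something with over 40 N, if the wrist force passes 120 N, or if a joint passes its speed limit or range.

### The arm

A 6-joint arm with a two-finger parallel gripper is mounted at the origin on the work surface. World frame = base frame: x ahead of the robot, y to its left, z up, the work surface at z = 0. Lengths are in m, angles in degrees, forces in N, time in s.
With the tool pointing down it reaches from about 0.275 to 0.725 m from the base axis. Payload 5.6 kg.
Tool frame: the origin (TCP) lies at the very end of the fingers, on their centre line; the grasp point (between the pads) lies 19 mm behind it; z points along the fingers, y is the line along which they close (so a half turn about z gives the same grasp; the last joint's range is limited). The gripper opens to 85 mm and grips with 20 to 120 N. Pads are 22 mm wide; open, the fingers measure 114 mm over their backs; the gripper's body (76 mm by 85 mm) begins 54 mm behind the grasp point. The pads swing forward as they close: fully open they stand 13 mm farther back than shut.
Start: joints at [81.624, 14.616, 6.199, 0, -81.583, -16.306], TCP at [0.23, 0.5, 0.231] pointing down, gripper open.
Joint ranges: [-168.99, 168.99], [-69.2, 112.95], [-62.41, 85.93], [-164.36, 98.24], [-168.68, -3.75], [-174.98, 174.98]. Speed limits (degrees/s): [147.25, 147.25, 180, 180, 180, 180].

### API

Orientations are given as a 3x3 rotation matrix whose columns are the frame's x, y, z axes.
In Python, from workcell import state, grab_frame, calibration, close_job gives the robot as it stands. The module is installed in compiled form; this text tells all that it offers.
- The arm moves only by the shell command python3 -m inch 'ROWS' [OPENING] [FORCE]. ROWS is JSON, one flat list of numbers, 6 for each row, row after row: the shift along the tool's x, y, z in m, then the turn, a rotation vector about the tool's x, y, z in rad. In form: [dx, dy, dz, wx, wy, wz, dx, dy, dz, wx, wy, wz, ...]. A call has 1 to 20 rows; each row shifts and turns the commanded pose from where the row before left it, along the tool's axes as they then stand; what a row does not reach is not made up. A row lasts 1/10 s, in which the tool goes at most 50 mm and 8.59 degrees, less where a joint would pass 70% of its speed; a pose out of reach is approached as far as the arm can. A call is refused whole if a number of a shift passes 0.05 or a number of a turn 0.15, either way. A call with a gripper value outside its range is refused whole. OPENING is the opening, from 0 (shut) to 1 (fully open), set as the call begins (- or left out, the last holds). The fingers move at their own pace and stop on an object; FORCE is the grip in N (left out, the last holds). Time passes only in rows, so rows that do not move let the fingers close. It gives the time, the measured TCP pose, the force, the opening and the grip force at its end, in the units of the state.
- state(): the state, without advancing time (a new reading comes with each control period).
- grab_frame(name): name is "side" or "top"; returns (picture, depth): 480x640x3 uint8, blue, green, red; 480x640 float32, m along the optical axis (not along the pixel's ray), 0 where there is no reading.
- calibration(name): a dict with "fx", "fy", "cx", "cy" (pixels), "k1" (the pictures are not rectified: a ray, as slopes to the right and down, at radius r is drawn at 1 + k1 r^2 times it, then the intrinsics apply), "cam_to_world" (4x4, takes a point from camera to world coordinates). Camera axes: x right, y down, z forward; pixel columns grow to the right and rows downward; lengths in m; the calibration is good to about 2 mm. A picture is of the moment at which its call begins. calibration takes no time and is no camera call.
- close_job(): hands the job in; it is judged then, once.
The state is a dict: "time_s": time; "q": joint angles; "qvel": joint speeds; "effort": joint torques, N m; "position": TCP position; "ee_rot": TCP orientation; "contact_force": force on the tool from outside, world axes, zero at the start; "wrist_torque": the same for the moment, N m; "finger_gap": opening from 0.0 (shut) to 1.0 (fully open); "grip_force": force on a finger pad.
Only numpy, scipy, OpenCV 4.12 (cv2) and the standard library are available. Lean on these libraries where they do the work, as an engineer would, in place of code of your own. Each camera call takes 0.05 s, during which the arm holds its last target. There are 200 camera calls.

## Working session

There is one attempt and no reset: what is moved stays moved. The work goes in short steps, Python scripts to look and compute and a shell command to move; the robot and the scene stay as the last step left them, time stands still between calls to the robot, and variables do not carry over. Pictures are saved under pics/ and viewed, at most 14 in all, crops included, and the job is handed in when it is done.

```bash
mkdir -p pics; python3 - <<'E'
from workcell import *
import cv2,numpy as np
for n in("top","side"):
    p,d=grab_frame(n);cv2.imwrite(f"pics/{n}0.png",p);np.save(f"pics/{n}0.npy",d)
    c=calibration(n);print(n,{k:np.round(v,4).tolist() for k,v in c.items()})
s=state();print(s)
E
```

```text
top {'fx': 456.502, 'fy': 456.502, 'cx': 320.257, 'cy': 240.0651, 'k1': 0.0061, 'cam_to_world': [[0.0251, -0.9979, 0.0599, 0.5114], [-0.9996, -0.0243, 0.0144, 0.0032], [-0.0129, -0.0602, -0.9981, 1.0435], [0.0, 0.0, 0.0, 1.0]]}
side {'fx': 440.1658, 'fy': 440.1658, 'cx': 322.9405, 'cy': 237.4273, 'k1': 0.0077, 'cam_to_world': [[0.9967, -0.0428, 0.0691, 0.5083], [-0.079, -0.7098, 0.7, -0.6448], [0.0191, -0.7031, -0.7108, 0.7407], [0.0, 0.0, 0.0, 1.0]]}
{'time_s': 0.1, 'q': array([ 8.16238390e+01,  1.46505278e+01,  6.13766018e+00, -2.40222487e-02,
       -8.15827991e+01, -1.63062083e+01]), 'qvel': array([ 0.05493078, -0.10055007,  0.22574924, -0.01427863, -0.02202246,
        0.0400882 ]), 'effort': array([-2.12585648e-03, -3.87602019e+01,  2.38474166e+01,  5.37788719e+00,
       -3.85319756e-03, -8.93164156e-07]), 'position': array([0.22944127, 0.49937064, 0.2304757 ]), 'ee_rot': array([[ 9.08610966e-01, -4.17643011e-01, -6.53552414e-04],
       [-4.17643516e-01, -9.08609575e-01, -1.59145733e-03],
       [ 7.08370480e-05,  1.71896751e-03, -9.99998520e-01]]), 'contact_force': array([-0.3760846 ,  0.31238321,  0.65116499]), 'wrist_torque': array([-0.01222427, -0.02168873, -0.01810901]), 'grip_force': 0.0, 'finger_gap': 0.9974267207142096}
```

View pics/top0.png

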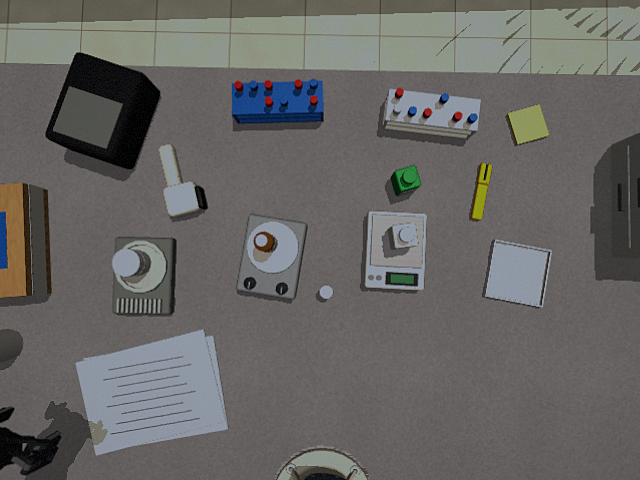

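View pics/side0.png

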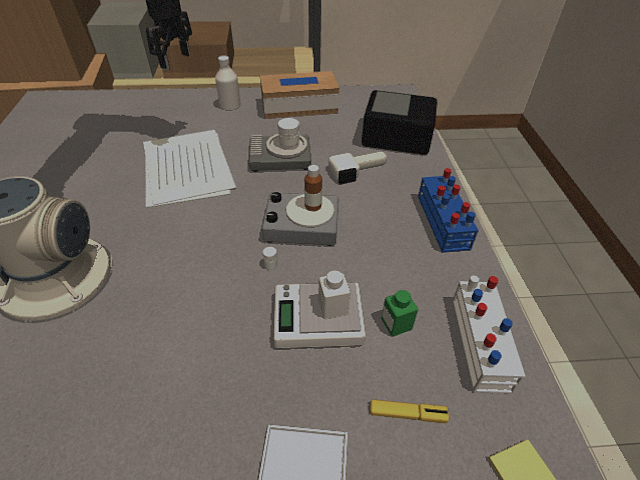

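```bash
cat > h.py <<'E'
from workcell import *
import cv2,numpy as np
def rays(n,uv):
    c=calibration(n);K=np.array([[c["fx"],0,c["cx"]],[0,c["fy"],c["cy"]],[0,0,1]])
    p=cv2.undistortPoints(np.float64(uv).reshape(-1,1,2),K,np.array([c["k1"],0,0,0.])).reshape(-1,2)
    return np.c_[p,np.ones(len(p))],np.array(c["cam_to_world"])
def onplane(n,uv,z):
    r,T=rays(n,uv);d=r@T[:3,:3].T;o=T[:3,3]
    return o+d*((z-o[2])/d[:,2])[:,None]
def cloud(n,d):
    v,u=np.mgrid[:480,:640];r,T=rays(n,np.c_[u.ravel(),v.ravel()])
    P=(r*d.reshape(-1,1))@T[:3,:3].T+T[:3,3];P[d.ravel()==0]=np.nan
    return P.reshape(480,640,3)
E
python3 - <<'E'
from h import *
t=cv2.imread("pics/top0.png");s=cv2.imread("pics/side0.png")
a=[t[220:320,95:195],t[205:305,220:320],t[200:300,350:450]]
b=[s[105:185,240:320],s[160:250,255:345],s[260:350,270:360]]
f=lambda x:cv2.resize(x,(266,266),interpolation=cv2.INTER_CUBIC)
cv2.imwrite("pics/m0.png",np.vstack([np.hstack([f(x) for x in a]),np.hstack([f(x) for x in b])]))
P=cloud("top",np.load("pics/top0.npy"))
for nm,(u,v),z in(("jar",(130,263),.110),("slim",(264,242),.170),("sq",(404,235),.143),("green",(405,180),.093)):
    w=P[v-30:v+30,u-30:u+30];m=(abs(w[...,2]-z)<.008)
    if m.sum():
        q=w[m];print(nm,m.sum(),q.mean(0).round(4),q.min(0).round(4),q.max(0).round(4))
for nm,uv in(("pan",(380,240)),("plate",(280,262)),("well",(150,280)),("tray",(518,272)),("bench",(340,340)),("vial",(326,292))):
    print(nm,P[uv[1],uv[0]].round(4))
E
```

```text
jar 662 [0.5114 0.413  0.1104] [0.4838 0.3846 0.1023] [0.5395 0.444  0.1166]
slim 119 [0.56   0.1285 0.1702] [0.5494 0.118  0.1643] [0.5708 0.1394 0.1733]
sq 181 [ 0.5798 -0.1535  0.143 ] [ 0.5659 -0.169   0.1352] [ 0.5935 -0.1393  0.1481]
green 164 [ 0.7066 -0.1667  0.0928] [ 0.693  -0.181   0.0852] [ 0.7209 -0.1525  0.0968]
pan [ 0.5743 -0.1125  0.0499]
plate [0.521  0.1031 0.0578]
well [0.4745 0.3898 0.0398]
tray [ 0.5124 -0.4298  0.004 ]
bench [ 0.3493 -0.032   0.0016]
vial [0.4586 0.0022 0.0481]
```

View pics/m0.png

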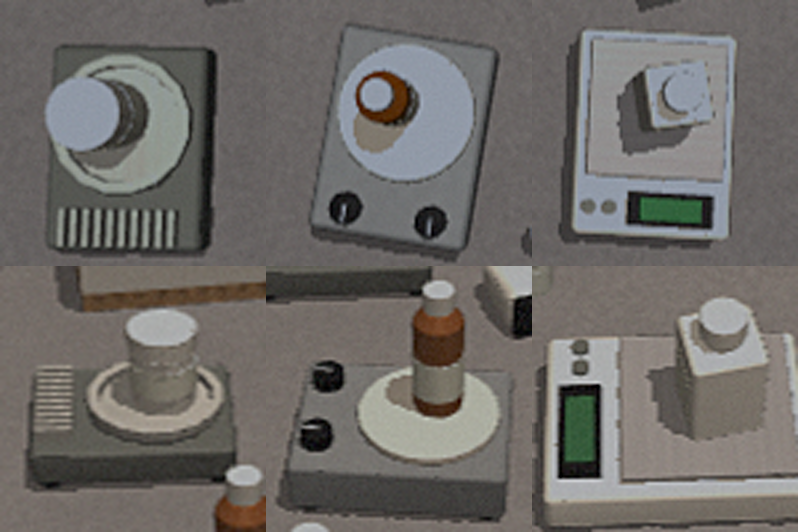

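```bash
python3 - <<'E'
from h import *
from scipy.optimize import least_squares
t=cv2.imread("pics/top0.png");h=cv2.cvtColor(t,cv2.COLOR_BGR2HSV)
P=cloud("top",np.load("pics/top0.npy"))
for nm,(u,v) in(("pan",(380,240)),("housing bal",(397,270)),("plate",(285,262)),("st housing",(260,285)),("well",(150,280)),("rim",(163,262)),("ch housing",(120,292)),("wellfloor",(140,250)),("bottle",(395,225))):print(nm,t[v,u],h[v,u],P[v,u].round(3))
def fit(uv,z,r):
    p=onplane("top",uv,z)[:,:2]
    f=lambda c:np.hypot(*(p-c[:2]).T)-c[2]
    s=least_squares(f,[*np.median(p,0),r],loss="soft_l1",f_scale=.001);return s.x.round(4),np.abs(f(s.x)).mean().round(4)
g=t.max(2)
# plate
m=np.zeros_like(g);m[205:305,225:315]=(g[205:305,225:315]>150)
c=max(cv2.findContours(m,0,1)[0],key=cv2.contourArea);hu=c[:,0]
print("plate",fit(hu,.060,.056),len(hu))
# well rim: outer radius 56 at z .050
m=np.zeros_like(g);m[235:300,108:172]=(g[235:300,108:172]>150)
c=max(cv2.findContours(m,0,1)[0],key=cv2.contourArea)[:,0]
hc=c[(np.hypot(*(c-[127,263]).T)>22)];print("rim",fit(hc,.050,.056),len(hc))
m2=np.zeros_like(g);q=P[225:325,95:190];m2[225:325,95:190]=(q[...,2]>.03)
# boxes: housings
for nm,(x0,x1,y0,y1),z in(("chill",(100,190,225,325),.02),("stir",(225,320,205,305),.02),("bal",(355,440,200,300),.02),("tray",(475,560,230,315),.006)):
    w=P[y0:y1,x0:x1];k=(w[...,2]>z)&(w[...,2]<.075);m=k.astype(np.uint8)
    c=max(cv2.findContours(m,0,1)[0],key=cv2.contourArea)[:,0]+[x0,y0]
    z0=np.nanmedian(w[k][:,2]);z0=.014 if nm=="tray" else z0
    p=onplane("top",c,z0)[:,:2];r=cv2.minAreaRect((p*1000).astype(np.float32));print(nm,z0.round(4),np.round(r[0],1),np.round(r[1],1),round(r[2],2))
# pan
roi=(slice(212,280),slice(370,424));S=h[...,1]
m=np.zeros_like(g);m[roi]=((h[roi][...,0]<25)&(S[roi]>12))
m=cv2.morphologyEx(m,cv2.MORPH_OPEN,np.ones((3,3)))
c=max(cv2.findContours(m,0,1)[0],key=cv2.contourArea)[:,0];p=onplane("top",c,.05)[:,:2]
r=cv2.minAreaRect((p*1000).astype(np.float32));print("pan",np.round(r[0],1),np.round(r[1],1),round(r[2],2))
# bottle orientation: depth points at shoulder .122
w=P[205:270,370:440];k=(w[...,2]>.113)&(w[...,2]<.13);p=w[k][:,:2]
r=cv2.minAreaRect((p*1000).astype(np.float32));print("sq",k.sum(),np.round(r[0],1),np.round(r[1],1),round(r[2],2))
for nm,(x0,x1,y0,y1) in(("scanner",(155,212,140,222)),("marker",(465,500,158,225)),("vial",(315,340,280,305)),("green",(385,430,160,205))):
    w=P[y0:y1,x0:x1];k=w[...,2]>.012;print(nm,w[k].min(0).round(3),w[k].max(0).round(3))
E
```

```text
pan [147 149 148] [ 45   3 149] [ 0.574 -0.113  0.05 ]
housing bal [170 155 147] [110  35 170] [ 0.51  -0.152  0.039]
plate [168 155 145] [107  35 168] [0.521 0.092 0.063]
st housing [111 111 109] [ 90   5 111] [0.47  0.146 0.049]
well [140 150 142] [ 54  17 150] [0.475 0.39  0.04 ]
rim [153 154 144] [ 87  17 154] [0.515 0.359 0.052]
ch housing [81 89 87] [38 23 89] [0.447 0.455 0.04 ]
wellfloor [112 119 115] [ 47  15 119] [0.54  0.413 0.046]
bottle [144 138 136] [113  14 144] [ 0.601 -0.134  0.122]
plate (array([0.5537, 0.121 , 0.0535]), np.float64(0.0006)) 143
rim (array([0.5047, 0.4097, 0.0534]), np.float64(0.0006)) 95
chill 0.0411 [484.  403.8] [168.3 136.2] 0.42
stir 0.0547 [532.5 121.6] [130.4 168.5] 82.07
bal 0.0472 [ 552.7 -146.1] [130.1 168.1] 88.4Traceback (most recent call last):
  File "<stdin>", line 25, in <module>
AttributeError: 'float' object has no attribute 'round'
```

```bash
python3 - <<'E'
from h import *
from scipy.optimize import least_squares
t=cv2.imread("pics/top0.png");h=cv2.cvtColor(t,cv2.COLOR_BGR2HSV)
P=cloud("top",np.load("pics/top0.npy"))
for nm,(x0,x1,y0,y1),zl,z in(("chill",(100,190,225,325),.034,.040),("stir",(225,320,205,305),.042,.05),("bal",(355,440,200,300),.033,.045),("tray",(475,560,230,315),.008,.014)):
    w=P[y0:y1,x0:x1];k=(w[...,2]>zl);m=cv2.morphologyEx(k.astype(np.uint8),2,np.ones((3,3)))
    c=max(cv2.findContours(m,0,1)[0],key=cv2.contourArea)[:,0]+[x0,y0]
    p=onplane("top",c,z)[:,:2];r=cv2.minAreaRect((p*1000).astype(np.float32));print(nm,np.round(r[0],1),np.round(r[1],1),round(r[2],2))
# pan: dark seam/less blue than housing
dif=t[...,0].astype(int)-t[...,2]
m=np.zeros((480,640),np.uint8);m[208:290,362:430]=dif[208:290,362:430]<10
m=cv2.morphologyEx(m,2,np.ones((3,3)))
for c in cv2.findContours(m,0,1)[0]:
    if cv2.contourArea(c)>300:
        p=onplane("top",c[:,0],.05)[:,:2];r=cv2.minAreaRect((p*1000).astype(np.float32));print("pan",cv2.boundingRect(c),np.round(r[0],1),np.round(r[1],1),round(r[2],2))
w=P[205:270,370:440];k=(w[...,2]>.114)&(w[...,2]<.13);p=w[k][:,:2]
r=cv2.minAreaRect((p*1000).astype(np.float32));print("sq",k.sum(),np.round(r[0],1),np.round(r[1],1),round(r[2],2))
for nm,(x0,x1,y0,y1) in(("scanner",(155,212,140,222)),("marker",(465,500,158,225)),("vial",(315,340,280,305)),("green",(385,430,160,205))):
    w=P[y0:y1,x0:x1];k=w[...,2]>.012;print(nm,w[k].min(0).round(3),w[k].max(0).round(3))
# side-view circle fits
s=cv2.imread("pics/side0.png");sm=s.min(2)
D=cloud("side",np.load("pics/side0.npy"))
for nm,(x0,x1,y0,y1),z,c0 in(("plate",(280,340,188,232),.06,(.5537,.121)),("rim",(260,315,132,162),.05,(.505,.409))):
    w=D[y0:y1,x0:x1];g=s[y0:y1,x0:x1].max(2);print(nm,np.percentile(g,[10,50,90]))
    m=((g>140)&(np.abs(w[...,2]-z)<.012)).astype(np.uint8)
    c=max(cv2.findContours(m,0,1)[0],key=cv2.contourArea)[:,0]+[x0,y0]
    p=onplane("side",c,z)[:,:2]
    f=lambda a:np.hypot(*(p-a[:2]).T)-a[2]
    q=least_squares(f,[*c0,.055],loss="soft_l1",f_scale=.001);print(q.x.round(4),len(p))
E
```

```text
chill [483.2 408.9] [166.8 132.7] 1.39
stir [532.6 122.7] [130.  169.3] 82.08
bal [ 552.8 -147.1] [129.  168.4] 88.46
tray [ 445.  -477.2] [ 6.  18.8] 78.52
pan (370, 214, 54, 55) [ 572.6 -147.8] [113.2 114.3] 88.46
pan (362, 208, 68, 82) [ 557.  -146.8] [176.9 146. ] 1.12
sq 376 [ 580.3 -154.1] [48.  47.8] 9.15
scanner [0.616 0.278 0.012] [0.783 0.388 0.051]
marker [ 0.627 -0.365  0.012] [ 0.76  -0.321  0.023]
vial [ 0.445 -0.011  0.012] [0.473 0.015 0.054]
green [ 0.678 -0.194  0.012] [ 0.735 -0.138  0.097]
plate [ 91. 119. 175.]
[0.5514 0.1204 0.053 ] 146
rim [ 82.  104.  163.1]
[0.5021 0.4108 0.0516] 140
```

Candidates: jar (127,263) in the well (not the large bottle at top (5,347)). Slim bottle (264,242) on the stirrer. White square bottle (407,234) on the balance; the look-alike is the green one at (405,180). The close crop confirms all three. I'll move the square bottle first, to the tray.

```bash
cat >> h.py <<'E'
def go(*T):
    s=state();p=s["position"];R=s["ee_rot"];print("t",round(s["time_s"],2),"pos",p.round(4),"yaw",np.degrees(np.arctan2(R[1,0],R[0,0])).round(2),"Rz",R[:,2].round(4),"gap",round(s["finger_gap"],3),"grip",round(s["grip_force"],1),"F",s["contact_force"].round(1))
    for t in T:
        print(t,"tool shift",(R.T@(np.array(t)-p)).round(4));p=np.array(t)
E
python3 -m inch '[0,0,0,0,0,0.14,0,0,0,0,0,0.14,0,0,0,0,0,0.14,0,0,0,0,0,0.14,0,0,0,0,0,0.14,0,0,0,0,0,0.14,0,0,0,0,0,0.14,0,0,0,0,0,0]'
python3 -c "
from h import *
go((.580,-.154,.231),(.580,-.154,.081),(.580,-.154,.17),(.512,-.43,.17),(.512,-.43,.035))
P=cloud('top',np.load('pics/top0.npy'));w=P[230:315,475:560];z=w[...,2];k=(z>.009)&(z<.02)
r=cv2.minAreaRect((w[k][:,:2]*1000).astype(np.float32));print(k.sum(),r)"
```

```text
time_s: 0.9
position: [0.2295, 0.4995, 0.2308]
ee_rot: [[0.158, -0.987, -0.0], [-0.987, -0.158, -0.001], [0.001, 0.001, -1.0]]
contact_force: [0.2, -0.5, 0.3]
finger_gap: 1.006
grip_force: 0.0
t 0.9 pos [0.2295 0.4995 0.2308] yaw -80.9 Rz [-4.e-04 -1.e-03 -1.e+00] gap 1.006 grip 0.0 F [ 0.2 -0.5  0.3]
(0.58, -0.154, 0.231) tool shift [ 7.007e-01 -2.428e-01  3.000e-04]
(0.58, -0.154, 0.081) tool shift [-1.0e-04 -1.0e-04  1.5e-01]
(0.58, -0.154, 0.17) tool shift [ 0.0001  0.0001 -0.089 ]
(0.512, -0.43, 0.17) tool shift [0.2618 0.1108 0.0003]
(0.512, -0.43, 0.035) tool shift [-1.00e-04 -1.00e-04  1.35e-01]
511 ((509.85186767578125, -426.41839599609375), (132.07069396972656, 130.01519775390625), 80.17803955078125)
```

```bash
python3 -m inch '[0.035,-0.0121,0,0,0,0,0.035,-0.0121,0,0,0,0,0.035,-0.0121,0,0,0,0,0.035,-0.0121,0,0,0,0,0.035,-0.0121,0,0,0,0,0.035,-0.0121,0,0,0,0,0.035,-0.0121,0,0,0,0,0.035,-0.0121,0,0,0,0,0.035,-0.0121,0,0,0,0,0.035,-0.0121,0,0,0,0,0.035,-0.0121,0,0,0,0,0.035,-0.0121,0,0,0,0,0.035,-0.0121,0,0,0,0,0.035,-0.0121,0,0,0,0,0.035,-0.0121,0,0,0,0,0.035,-0.0121,0,0,0,0,0.035,-0.0121,0,0,0,0,0.035,-0.0121,0,0,0,0,0.035,-0.0121,0,0,0,0,0.035,-0.0121,0,0,0,0]' >/dev/null
python3 -m inch '[0,0,0,0,0,0,0,0,0,0,0,0,0,0,0,0,0,0]'
python3 -c "
from h import *
go((.580,-.154,.231),(.580,-.154,.081))"
```

```text
time_s: 3.2
position: [0.5798, -0.1522, 0.2312]
ee_rot: [[0.162, -0.987, -0.0], [-0.987, -0.162, 0.0], [-0.0, 0.0, -1.0]]
contact_force: [0.2, 0.2, -0.2]
finger_gap: 1.0
grip_force: 0.0
t 3.2 pos [ 0.5798 -0.1522  0.2312] yaw -80.7 Rz [-3.e-04  2.e-04 -1.e+00] gap 1.0 grip 0.0 F [ 0.2  0.2 -0.2]
(0.58, -0.154, 0.231) tool shift [0.0018 0.0001 0.0002]
(0.58, -0.154, 0.081) tool shift [ 0.   -0.    0.15]
```

```bash
python3 -m inch '[0.0018,0,0.02,0,0,0,0,0,0.03,0,0,0,0,0,0.03,0,0,0,0,0,0.03,0,0,0,0,0,0.02,0,0,0,0,0,0.01,0,0,0,0,0,0.01,0,0,0,0,0,0,0,0,0]'
python3 -m inch '[0,0,0,0,0,0,0,0,0,0,0,0,0,0,0,0,0,0,0,0,0,0,0,0,0,0,0,0,0,0,0,0,0,0,0,0,0,0,0,0,0,0,0,0,0,0,0,0]' 0 40
python3 -c "
from h import *
go((.580,-.154,.17),(.510,-.4265,.17),(.510,-.4265,.036))"
```

```text
time_s: 4.0
position: [0.58, -0.154, 0.0808]
ee_rot: [[0.16, -0.987, -0.001], [-0.987, -0.16, 0.0], [-0.0, 0.001, -1.0]]
contact_force: [-0.2, -1.5, -0.4]
finger_gap: 0.998
grip_force: 0.0
time_s: 4.8
position: [0.581, -0.1547, 0.0824]
ee_rot: [[0.16, -0.987, 0.002], [-0.987, -0.16, -0.0], [0.001, -0.002, -1.0]]
contact_force: [-0.5, 0.2, 6.4]
finger_gap: 0.558
grip_force: 42.9
t 4.8 pos [ 0.581  -0.1547  0.0824] yaw -80.82 Rz [ 1.8e-03 -5.0e-04 -1.0e+00] gap 0.558 grip 42.9 F [-0.5  0.2  6.4]
(0.58, -0.154, 0.17) tool shift [-0.0008  0.0007 -0.0876]
(0.51, -0.4265, 0.17) tool shift [0.2578 0.1126 0.    ]
(0.51, -0.4265, 0.036) tool shift [-1.00e-04  2.00e-04  1.34e-01]
```

```bash
python3 -m inch '[0,0,-0.01,0,0,0,0,0,-0.02,0,0,0,0,0,-0.03,0,0,0,0,0,-0.03,0,0,0,0.0129,0.0056,0,0,0,0,0.0258,0.0113,0,0,0,0,0.0258,0.0113,0,0,0,0,0.0258,0.0113,0,0,0,0,0.0258,0.0113,0,0,0,0,0.0258,0.0113,0,0,0,0,0.0258,0.0113,0,0,0,0,0.0258,0.0113,0,0,0,0,0.0258,0.0113,0,0,0,0,0.0258,0.0113,0,0,0,0,0.0129,0.0056,0,0,0,0,0,0,0,0,0,0,0,0,0,0,0,0,0,0,0,0,0,0]'
python3 -c "
from h import *
go((.510,-.4265,.17),(.510,-.4265,.036))"
```

```text
time_s: 6.6
position: [0.5103, -0.4263, 0.1711]
ee_rot: [[0.16, -0.987, -0.0], [-0.987, -0.16, 0.001], [-0.001, 0.0, -1.0]]
contact_force: [-0.4, 0.3, -2.1]
finger_gap: 0.557
grip_force: 42.3
t 6.6 pos [ 0.5103 -0.4263  0.1711] yaw -80.78 Rz [-2.e-04  6.e-04 -1.e+00] gap 0.557 grip 42.3 F [-0.4  0.3 -2.1]
(0.51, -0.4265, 0.17) tool shift [0.0002 0.0003 0.0011]
(0.51, -0.4265, 0.036) tool shift [ 1.00e-04 -0.00e+00  1.34e-01]
```

```bash
python3 -m inch '[0,0,0.02,0,0,0,0,0,0.03,0,0,0,0,0,0.03,0,0,0,0,0,0.03,0,0,0,0,0,0.013,0,0,0,0,0,0.006,0,0,0,0,0,0.002,0,0,0,0,0,0.002,0,0,0,0,0,0,0,0,0]'; python3 -c "
from h import *
go()"
```

```text
time_s: 7.5
position: [0.5107, -0.4276, 0.0395]
ee_rot: [[0.159, -0.987, 0.002], [-0.987, -0.159, -0.001], [0.001, -0.002, -1.0]]
contact_force: [-0.7, -0.6, -2.3]
finger_gap: 0.558
grip_force: 42.1
t 7.5 pos [ 0.5107 -0.4276  0.0395] yaw -80.82 Rz [ 0.0018 -0.0011 -1.    ] gap 0.558 grip 42.1 F [-0.7 -0.6 -2.3]
```

```bash
python3 -m inch '[0,0,0.001,0,0,0,0,0,0.001,0,0,0,0,0,0.001,0,0,0,0,0,0,0,0,0]'; python3 -c "
from h import *
go()"
```

```text
time_s: 7.9
position: [0.5103, -0.4275, 0.0364]
ee_rot: [[0.16, -0.987, 0.001], [-0.987, -0.16, -0.001], [0.001, -0.001, -1.0]]
contact_force: [-1.5, 1.9, 4.4]
finger_gap: 0.559
grip_force: 42.7
t 7.9 pos [ 0.5103 -0.4275  0.0364] yaw -80.81 Rz [ 0.001 -0.001 -1.   ] gap 0.559 grip 42.7 F [-1.5  1.9  4.4]
```

```bash
python3 -m inch '[0,0,0,0,0,0,0,0,0,0,0,0,0,0,0,0,0,0,0,0,0,0,0,0,0,0,-0.01,0,0,0,0,0,-0.02,0,0,0,0,0,-0.03,0,0,0,0,0,-0.04,0,0,0,0,0,-0.04,0,0,0,0,0,-0.04,0,0,0,0,0,-0.02,0,0,0,0,0,0,0,0,0]' 1; python3 -c "
from h import *
go((.511,.413,.235),(.511,.413,.074))
p,d=grab_frame('top');P=cloud('top',d)[225:325,470:570];k=(P[...,2]>.087)&(P[...,2]<.12);print(k.sum(),np.median(P[k],0),P[k].min(0),P[k].max(0))"
```

```text
time_s: 9.1
position: [0.5111, -0.4284, 0.2407]
ee_rot: [[0.159, -0.987, 0.007], [-0.987, -0.159, -0.005], [0.006, -0.006, -1.0]]
contact_force: [0.5, 0.2, -0.1]
finger_gap: 1.001
grip_force: 0.0
t 9.1 pos [ 0.5111 -0.4284  0.2407] yaw -80.83 Rz [ 0.0071 -0.0052 -1.    ] gap 1.001 grip 0.0 F [ 0.5  0.2 -0.1]
(0.511, 0.413, 0.235) tool shift [-0.8307 -0.1339  0.0014]
(0.511, 0.413, 0.074) tool shift [-0.001  0.001  0.161]
76 [ 0.5171839  -0.42008484  0.09643   ] [ 0.50454816 -0.43609015  0.08870707] [ 0.52357264 -0.411451    0.10184308]
```

```bash
python3 -m inch '[-0.0415,-0.0067,0,0,0,0,-0.0415,-0.0067,0,0,0,0,-0.0415,-0.0067,0,0,0,0,-0.0415,-0.0067,0,0,0,0,-0.0415,-0.0067,0,0,0,0,-0.0415,-0.0067,0,0,0,0,-0.0415,-0.0067,0,0,0,0,-0.0415,-0.0067,0,0,0,0,-0.0415,-0.0067,0,0,0,0,-0.0415,-0.0067,0,0,0,0,-0.0415,-0.0067,0,0,0,0,-0.0415,-0.0067,0,0,0,0,-0.0415,-0.0067,0,0,0,0,-0.0415,-0.0067,0,0,0,0,-0.0415,-0.0067,0,0,0,0,-0.0415,-0.0067,0,0,0,0,-0.0415,-0.0067,0,0,0,0,-0.0415,-0.0067,0,0,0,0,-0.0415,-0.0067,0,0,0,0,-0.0415,-0.0067,0,0,0,0]' >/dev/null;python3 -m inch '[0,0,0,0,0,0,0,0,0,0,0,0,0,0,0,0,0,0]'; python3 - <<'E'
from h import *
go((.511,.413,.235),(.511,.413,.074))
p,d=grab_frame('top');P=cloud('top',d);Q=P[225:325,470:570];k=(Q[...,2]>.091)&(Q[...,2]<.12);print(k.sum(),Q[k].mean(0),Q[k].min(0),Q[k].max(0))
k=(Q[...,2]>.066)&(Q[...,2]<.085);print(cv2.minAreaRect((Q[k][:,:2]*1000).astype(np.float32)))
E
```

```text
time_s: 11.45
position: [0.51, 0.4127, 0.2349]
ee_rot: [[0.159, -0.987, -0.001], [-0.987, -0.159, -0.001], [0.001, 0.001, -1.0]]
contact_force: [-0.4, 0.5, 0.3]
finger_gap: 1.0
grip_force: 0.0
t 11.45 pos [0.51   0.4127 0.2349] yaw -80.85 Rz [-5.e-04 -9.e-04 -1.e+00] gap 1.0 grip 0.0 F [-0.4  0.5  0.3]
(0.511, 0.413, 0.235) tool shift [-0.0001 -0.001  -0.0001]
(0.511, 0.413, 0.074) tool shift [-1.00e-04 -1.00e-04  1.61e-01]
171 [ 0.51017659 -0.42495079  0.09679701] [ 0.49672017 -0.4410665   0.09101939] [ 0.52354832 -0.4114179   0.10247323]
((510.0945739746094, -426.2544860839844), (48.082183837890625, 49.37054443359375), 8.865105628967285)
```

```bash
python3 -m inch '[0,-0.001,0.02,0,0,0,0,0,0.03,0,0,0,0,0,0.04,0,0,0,0,0,0.03,0,0,0,0,0,0.02,0,0,0,0,0,0.012,0,0,0,0,0,0.009,0,0,0,0,0,0,0,0,0,0,0,0,0,0,0]'
python3 -m inch '[0,0,0,0,0,0,0,0,0,0,0,0,0,0,0,0,0,0,0,0,0,0,0,0,0,0,0,0,0,0,0,0,0,0,0,0,0,0,0,0,0,0]' 0 40
python3 -c "
from h import *
go((.5725,-.1475,.25),(.5725,-.1475,.083))"
```

```text
time_s: 12.4
position: [0.5117, 0.4139, 0.0755]
ee_rot: [[0.159, -0.987, 0.001], [-0.987, -0.159, 0.001], [-0.001, -0.002, -1.0]]
contact_force: [-0.3, 0.5, 0.9]
finger_gap: 1.004
grip_force: 0.0
time_s: 13.1
position: [0.5115, 0.4141, 0.0755]
ee_rot: [[0.16, -0.987, 0.001], [-0.987, -0.16, 0.001], [-0.001, -0.002, -1.0]]
contact_force: [-2.0, -0.1, 6.1]
finger_gap: 0.664
grip_force: 42.9
t 13.1 pos [0.5115 0.4141 0.0755] yaw -80.81 Rz [ 0.0015  0.0012 -1.    ] gap 0.664 grip 42.9 F [-2.  -0.1  6.1]
(0.5725, -0.1475, 0.25) tool shift [ 0.564   0.0291 -0.1751]
(0.5725, -0.1475, 0.083) tool shift [0.0002 0.0003 0.167 ]
```

```bash
python3 -m inch '[0,0,-0.01,0,0,0,0,0,-0.03,0,0,0,0,0,-0.045,0,0,0,0,0,-0.045,0,0,0,0,0,-0.045,0,0,0]' >/dev/null
python3 -m inch '[0.018,0.0009,0,0,0,0,0.0352,0.0018,0,0,0,0,0.0352,0.0018,0,0,0,0,0.0352,0.0018,0,0,0,0,0.0352,0.0018,0,0,0,0,0.0352,0.0018,0,0,0,0,0.0352,0.0018,0,0,0,0,0.0352,0.0018,0,0,0,0,0.0352,0.0018,0,0,0,0,0.0352,0.0018,0,0,0,0,0.0352,0.0018,0,0,0,0,0.0352,0.0018,0,0,0,0,0.0352,0.0018,0,0,0,0,0.0352,0.0018,0,0,0,0,0.0352,0.0018,0,0,0,0,0.0352,0.0018,0,0,0,0,0.018,0.0009,0,0,0,0,0,0,0,0,0,0,0,0,0,0,0,0,0,0,0,0,0,0]'
python3 -c "
from h import *
go((.5725,-.1475,.25),(.5725,-.1475,.083))"
```

```text
time_s: 15.6
position: [0.5723, -0.1469, 0.2492]
ee_rot: [[0.16, -0.987, -0.0], [-0.987, -0.16, 0.0], [-0.0, 0.0, -1.0]]
contact_force: [-0.8, 0.5, -1.2]
finger_gap: 0.666
grip_force: 43.6
t 15.6 pos [ 0.5723 -0.1469  0.2492] yaw -80.79 Rz [-4.e-04  4.e-04 -1.e+00] gap 0.666 grip 43.6 F [-0.8  0.5 -1.2]
(0.5725, -0.1475, 0.25) tool shift [ 0.0007 -0.     -0.0008]
(0.5725, -0.1475, 0.083) tool shift [ 1.00e-04 -0.00e+00  1.67e-01]
```

Descend to about 0.086, check, then feel for the pan.

```bash
python3 -m inch '[0.0005,0,0.02,0,0,0,0,0,0.03,0,0,0,0,0,0.04,0,0,0,0,0,0.04,0,0,0,0,0,0.02,0,0,0,0,0,0.009,0,0,0,0,0,0.004,0,0,0,0,0,0,0,0,0,0,0,0,0,0,0]' >/dev/null;  python3 -c "
from h import *
go()"
python3 -m inch '[0,0,0.001,0,0,0,0,0,0.001,0,0,0,0,0,0,0,0,0]'; python3 -c "
from h import *
go()"
```

```text
t 16.5 pos [ 0.5736 -0.1482  0.0879] yaw -80.81 Rz [ 2.8e-03 -4.0e-04 -1.0e+00] gap 0.666 grip 43.5 F [-0.8  0.8 -1.5]
time_s: 16.8
position: [0.5726, -0.1482, 0.0845]
ee_rot: [[0.159, -0.987, 0.0], [-0.987, -0.159, 0.0], [0.0, -0.0, -1.0]]
contact_force: [-0.6, 0.7, -2.3]
finger_gap: 0.663
grip_force: 43.6
t 16.8 pos [ 0.5726 -0.1482  0.0845] yaw -80.84 Rz [ 4.e-04  1.e-04 -1.e+00] gap 0.663 grip 43.6 F [-0.6  0.7 -2.3]
```

```bash
python3 -m inch '[0,0,0.001,0,0,0,0,0,0.001,0,0,0,0,0,0,0,0,0]'; python3 -c "
from h import *
go()"
```

```text
time_s: 17.1
position: [0.5727, -0.1484, 0.0835]
ee_rot: [[0.16, -0.987, 0.001], [-0.987, -0.16, -0.001], [0.001, -0.001, -1.0]]
contact_force: [-2.6, 0.8, 5.2]
finger_gap: 0.667
grip_force: 44.1
t 17.1 pos [ 0.5727 -0.1484  0.0835] yaw -80.81 Rz [ 9.e-04 -7.e-04 -1.e+00] gap 0.667 grip 44.1 F [-2.6  0.8  5.2]
```

```bash
python3 -m inch '[0,0,0,0,0,0,0,0,0,0,0,0,0,0,0,0,0,0,0,0,0,0,0,0,0,0,-0.01,0,0,0,0,0,-0.03,0,0,0,0,0,-0.045,0,0,0,0,0,-0.045,0,0,0,0,0,-0.025,0,0,0]' 1 >/dev/null
python3 -m inch '[-0.0275,-0.0032,0,0,0,0,-0.0275,-0.0032,0,0,0,0,-0.0275,-0.0032,0,0,0,0,-0.0275,-0.0032,0,0,0,0,-0.0275,-0.0032,0,0,0,0,-0.0275,-0.0032,0,0,0,0,-0.0275,-0.0032,0,0,0,0,-0.0275,-0.0032,0,0,0,0,-0.0275,-0.0032,0,0,0,0,-0.0275,-0.0032,0,0,0,0,0,0,0,0,0,0,0,0,0,0,0,0,0,0,0,0,0,0]'
python3 - <<'E'
from h import *
go((.560,.1285,.238),(.560,.1285,.104))
p,d=grab_frame('top');P=cloud('top',d);Q=P[190:300,350:445];k=(Q[...,2]>.108)&(Q[...,2]<.13);print(k.sum(),Q[k].mean(0),Q[k].min(0),Q[k].max(0))
E
```

```text
time_s: 19.3
position: [0.5604, 0.1278, 0.2378]
ee_rot: [[0.159, -0.987, 0.0], [-0.987, -0.159, -0.0], [0.0, -0.0, -1.0]]
contact_force: [-0.7, -0.2, 1.1]
finger_gap: 1.001
grip_force: 0.0
t 19.3 pos [0.5604 0.1278 0.2378] yaw -80.86 Rz [ 5.e-04 -1.e-04 -1.e+00] gap 1.001 grip 0.0 F [-0.7 -0.2  1.1]
(0.56, 0.1285, 0.238) tool shift [-0.0008  0.0003 -0.0002]
(0.56, 0.1285, 0.104) tool shift [-0.00e+00  1.00e-04  1.34e-01]
644 [ 0.57206861 -0.14697311  0.11805978] [ 0.54458535 -0.17586728  0.1087997 ] [ 0.5997347  -0.11888779  0.12369763]
```

Jar stands at (0.572, −0.147), top at 0.118 – centred on the pan. Now the slim bottle.

```bash
python3 -m inch '[-0.0008,0.0003,0.02,0,0,0,0,0,0.03,0,0,0,0,0,0.03,0,0,0,0,0,0.025,0,0,0,0,0,0.015,0,0,0,0,0,0.008,0,0,0,0,0,0.005,0,0,0,0,0,0,0,0,0,0,0,0,0,0,0]'
python3 -m inch '[0,0,0,0,0,0,0,0,0,0,0,0,0,0,0,0,0,0,0,0,0,0,0,0,0,0,0,0,0,0,0,0,0,0,0,0,0,0,0,0,0,0,0,0,0,0,0,0]' 0 40
python3 -c "
from h import *
go((.504,.410,.2),(.504,.410,.087))"
```

```text
time_s: 20.25
position: [0.5605, 0.1292, 0.1053]
ee_rot: [[0.159, -0.987, 0.002], [-0.987, -0.159, 0.0], [-0.0, -0.002, -1.0]]
contact_force: [0.8, -1.4, 0.3]
finger_gap: 0.998
grip_force: 0.0
time_s: 21.05
position: [0.5602, 0.1292, 0.1047]
ee_rot: [[0.159, -0.987, 0.001], [-0.987, -0.159, 0.0], [-0.0, -0.001, -1.0]]
contact_force: [-0.3, 1.6, 4.7]
finger_gap: 0.457
grip_force: 41.0
t 21.05 pos [0.5602 0.1292 0.1047] yaw -80.83 Rz [ 9.e-04  2.e-04 -1.e+00] gap 0.457 grip 41.0 F [-0.3  1.6  4.7]
(0.504, 0.41, 0.2) tool shift [-0.2861  0.0107 -0.0953]
(0.504, 0.41, 0.087) tool shift [0.00e+00 1.00e-04 1.13e-01]
```

```bash
python3 -m inch '[0,0,-0.01,0,0,0,0,0,-0.025,0,0,0,0,0,-0.03,0,0,0,0,0,-0.03,0,0,0,-0.013,0.0005,0,0,0,0,-0.026,0.001,0,0,0,0,-0.026,0.001,0,0,0,0,-0.026,0.001,0,0,0,0,-0.026,0.001,0,0,0,0,-0.026,0.001,0,0,0,0,-0.026,0.001,0,0,0,0,-0.026,0.001,0,0,0,0,-0.026,0.001,0,0,0,0,-0.026,0.001,0,0,0,0,-0.026,0.001,0,0,0,0,-0.013,0.0005,0,0,0,0,0,0,0,0,0,0,0,0,0,0,0,0,0,0,0,0,0,0]'
python3 -c "
from h import *
go((.504,.410,.2),(.504,.410,.087))"
```

```text
time_s: 22.95
position: [0.5036, 0.4089, 0.1992]
ee_rot: [[0.159, -0.987, -0.0], [-0.987, -0.159, -0.001], [0.0, 0.0, -1.0]]
contact_force: [-1.2, -0.3, -2.8]
finger_gap: 0.453
grip_force: 40.8
t 22.95 pos [0.5036 0.4089 0.1992] yaw -80.88 Rz [-3.e-04 -5.e-04 -1.e+00] gap 0.453 grip 40.8 F [-1.2 -0.3 -2.8]
(0.504, 0.41, 0.2) tool shift [-0.0011 -0.0006 -0.0008]
(0.504, 0.41, 0.087) tool shift [-1.00e-04 -0.00e+00  1.13e-01]
```

```bash
python3 -m inch '[-0.001,-0.0005,0.02,0,0,0,0,0,0.03,0,0,0,0,0,0.03,0,0,0,0,0,0.018,0,0,0,0,0,0.008,0,0,0,0,0,0.003,0,0,0,0,0,0.001,0,0,0,0,0,0.001,0,0,0,0,0,0,0,0,0,0,0,0,0,0,0]' ;  python3 -c "
from h import *
go()"
```

```text
time_s: 23.95
position: [0.5041, 0.4111, 0.089]
ee_rot: [[0.159, -0.987, 0.001], [-0.987, -0.159, 0.001], [-0.001, -0.001, -1.0]]
contact_force: [-0.4, 0.5, -2.4]
finger_gap: 0.454
grip_force: 40.7
t 23.95 pos [0.5041 0.4111 0.089 ] yaw -80.83 Rz [ 8.e-04  9.e-04 -1.e+00] gap 0.454 grip 40.7 F [-0.4  0.5 -2.4]
```

```bash
python3 -m inch '[0,0,0.001,0,0,0,0,0,0.001,0,0,0,0,0,0,0,0,0]';  python3 -m inch '[0,0,0.001,0,0,0,0,0,0,0,0,0]'
```

```text
time_s: 24.25
position: [0.5039, 0.411, 0.0868]
ee_rot: [[0.159, -0.987, 0.001], [-0.987, -0.159, 0.0], [-0.0, -0.001, -1.0]]
contact_force: [-0.9, -0.1, 1.5]
finger_gap: 0.452
grip_force: 40.9
time_s: 24.45
position: [0.504, 0.411, 0.0868]
ee_rot: [[0.16, -0.987, 0.001], [-0.987, -0.16, 0.001], [-0.001, -0.001, -1.0]]
contact_force: [-3.3, -1.6, 6.0]
finger_gap: 0.456
grip_force: 41.5
```

```bash
python3 -m inch '[0,0,0,0,0,0,0,0,0,0,0,0,0,0,0,0,0,0,0,0,0,0,0,0,0,0,-0.01,0,0,0,0,0,-0.03,0,0,0,0,0,-0.045,0,0,0,0,0,-0.045,0,0,0,0,0,-0.02,0,0,0]' 1 >/dev/null
python3 -m inch '[0.0413,0.0064,0,0,0,0,0.0413,0.0064,0,0,0,0,0.0413,0.0064,0,0,0,0,0.0413,0.0064,0,0,0,0,0.0413,0.0064,0,0,0,0,0.0413,0.0064,0,0,0,0,0.0413,0.0064,0,0,0,0,0.0413,0.0064,0,0,0,0,0.0413,0.0064,0,0,0,0,0.0413,0.0064,0,0,0,0,0.0413,0.0064,0,0,0,0,0.0413,0.0064,0,0,0,0,0.0413,0.0064,0,0,0,0,0.0413,0.0064,0,0,0,0,0.0413,0.0064,0,0,0,0,0.0413,0.0064,0,0,0,0,0.0413,0.0064,0,0,0,0,0.0413,0.0064,0,0,0,0,0.0413,0.0064,0,0,0,0,0.0413,0.0064,0,0,0,0]' >/dev/null
python3 -m inch '[0,0,0,0,0,0,0,0,0,0,0,0,0,0,0,0,0,0]' >/dev/null
python3 - <<'E'
from h import *
go((.510,-.4257,.235),(.510,-.4257,.035))
p,d=grab_frame('top');P=cloud('top',d);Q=P[200:320,90:200];k=(Q[...,2]>.142)&(Q[...,2]<.17);print(k.sum(),Q[k].mean(0),Q[k].min(0),Q[k].max(0))
E
```

```text
t 27.65 pos [ 0.5092 -0.4245  0.2359] yaw -80.8 Rz [ 7.e-04 -3.e-04 -1.e+00] gap 0.998 grip 0.0 F [0.8 0.2 0.3]
(0.51, -0.4257, 0.235) tool shift [ 0.0013 -0.0006  0.001 ]
(0.51, -0.4257, 0.035) tool shift [-1.e-04  1.e-04  2.e-01]
143 [0.50467136 0.40935509 0.15175059] [0.49440385 0.39866525 0.14235581] [0.51627047 0.42307496 0.15713872]
```

Slim bottle at (0.5047, 0.4094), centred in the well. Now the square bottle from the tray.

```bash
python3 -m inch '[0.0013,-0.0006,0.02,0,0,0,0,0,0.04,0,0,0,0,0,0.04,0,0,0,0,0,0.04,0,0,0,0,0,0.03,0,0,0,0,0,0.02,0,0,0,0,0,0.01,0,0,0,0,0,0,0,0,0,0,0,0,0,0,0]'
python3 -m inch '[0,0,0,0,0,0,0,0,0,0,0,0,0,0,0,0,0,0,0,0,0,0,0,0,0,0,0,0,0,0,0,0,0,0,0,0,0,0,0,0,0,0,0,0,0,0,0,0]' 0 40
python3 -c "
from h import *
go((.553,.1205,.21),(.553,.1205,.091))"
```

```text
time_s: 28.6
position: [0.5108, -0.4264, 0.0369]
ee_rot: [[0.16, -0.987, 0.002], [-0.987, -0.16, -0.002], [0.002, -0.002, -1.0]]
contact_force: [0.1, 0.0, 0.7]
finger_gap: 0.998
grip_force: 0.0
time_s: 29.4
position: [0.5103, -0.4266, 0.0364]
ee_rot: [[0.16, -0.987, 0.001], [-0.987, -0.16, -0.001], [0.001, -0.001, -1.0]]
contact_force: [-0.9, 1.6, 5.3]
finger_gap: 0.557
grip_force: 42.5
t 29.4 pos [ 0.5103 -0.4266  0.0364] yaw -80.82 Rz [ 0.0012 -0.0011 -1.    ] gap 0.557 grip 42.5 F [-0.9  1.6  5.3]
(0.553, 0.1205, 0.21) tool shift [-0.5331 -0.1296 -0.1742]
(0.553, 0.1205, 0.091) tool shift [-1.00e-04  1.00e-04  1.19e-01]
```

```bash
python3 -m inch '[0,0,-0.01,0,0,0,0,0,-0.03,0,0,0,0,0,-0.045,0,0,0,0,0,-0.045,0,0,0,0,0,-0.045,0,0,0]' >/dev/null
python3 -m inch '[-0.0167,-0.004,0,0,0,0,-0.0333,-0.0081,0,0,0,0,-0.0333,-0.0081,0,0,0,0,-0.0333,-0.0081,0,0,0,0,-0.0333,-0.0081,0,0,0,0,-0.0333,-0.0081,0,0,0,0,-0.0333,-0.0081,0,0,0,0,-0.0333,-0.0081,0,0,0,0,-0.0333,-0.0081,0,0,0,0,-0.0333,-0.0081,0,0,0,0,-0.0333,-0.0081,0,0,0,0,-0.0333,-0.0081,0,0,0,0,-0.0333,-0.0081,0,0,0,0,-0.0333,-0.0081,0,0,0,0,-0.0333,-0.0081,0,0,0,0,-0.0333,-0.0081,0,0,0,0,-0.0167,-0.004,0,0,0,0,0,0,0,0,0,0,0,0,0,0,0,0,0,0,0,0,0,0]' >/dev/null
python3 -c "
from h import *
go((.553,.1205,.21),(.553,.1205,.0924))"
```

```text
t 31.9 pos [0.5526 0.1195 0.2103] yaw -80.89 Rz [-5.e-04 -4.e-04 -1.e+00] gap 0.558 grip 42.0 F [-0.2  0.3 -1.3]
(0.553, 0.1205, 0.21) tool shift [-0.001  -0.0006  0.0003]
(0.553, 0.1205, 0.0924) tool shift [-0.000e+00 -1.000e-04  1.176e-01]
```

```bash
python3 -m inch '[-0.001,-0.0005,0.02,0,0,0,0,0,0.03,0,0,0,0,0,0.03,0,0,0,0,0,0.02,0,0,0,0,0,0.01,0,0,0,0,0,0.004,0,0,0,0,0,0,0,0,0,0,0,0,0,0,0]' ; python3 -m inch '[0,0,0.001,0,0,0,0,0,0.001,0,0,0,0,0,0,0,0,0]'
```

```text
time_s: 32.7
position: [0.554, 0.1216, 0.0976]
ee_rot: [[0.159, -0.987, 0.002], [-0.987, -0.159, 0.001], [-0.0, -0.002, -1.0]]
contact_force: [-0.5, 0.2, -1.8]
finger_gap: 0.558
grip_force: 42.0
time_s: 33.0
position: [0.5532, 0.1217, 0.0945]
ee_rot: [[0.159, -0.987, 0.0], [-0.987, -0.159, 0.0], [-0.0, -0.0, -1.0]]
contact_force: [-0.7, 0.5, -2.2]
finger_gap: 0.559
grip_force: 42.0
```

```bash
python3 -m inch '[0.001,0,0.001,0,0,0,0,0,0.001,0,0,0,0,0,0,0,0,0]' ; python3 -m inch '[0,0,0.001,0,0,0,0,0,0,0,0,0]'
```

```text
time_s: 33.3
position: [0.5534, 0.1205, 0.0924]
ee_rot: [[0.159, -0.987, 0.0], [-0.987, -0.159, -0.0], [0.0, -0.0, -1.0]]
contact_force: [-1.2, 0.3, -2.5]
finger_gap: 0.555
grip_force: 42.1
time_s: 33.5
position: [0.5534, 0.1206, 0.0923]
ee_rot: [[0.16, -0.987, 0.001], [-0.987, -0.16, -0.0], [0.0, -0.001, -1.0]]
contact_force: [-2.0, 0.3, 5.1]
finger_gap: 0.56
grip_force: 42.7
```

Contact. Release, rise and retreat towards the robot, then look.

```bash
python3 -m inch '[0,0,0,0,0,0,0,0,0,0,0,0,0,0,0,0,0,0,0,0,0,0,0,0,0,0,-0.01,0,0,0,0,0,-0.03,0,0,0,0,0,-0.045,0,0,0,0,0,-0.045,0,0,0,0,0,-0.02,0,0,0,0,0.02,0,0,0,0,0,0.03,0,0,0,0,0,0.03,0,0,0,0,0,0.03,0,0,0,0,0,0.03,0,0,0,0,0,0.03,0,0,0,0,0,0.03,0,0,0,0,0,0,0,0,0,0,0,0,0,0,0,0]' 1
python3 - <<'E'
from h import *
p,d=grab_frame('top');P=cloud('top',d);cv2.imwrite("pics/top9.png",p);s,_=grab_frame('side')
def f(nm,x0,x1,y0,y1,a,b):
    Q=P[y0:y1,x0:x1];k=(Q[...,2]>a)&(Q[...,2]<b);print(nm,k.sum(),Q[k].mean(0).round(4),Q[k].min(0).round(3),Q[k].max(0).round(3))
f("jar",350,445,190,300,.108,.13);f("slim",90,200,200,320,.142,.17);f("sq",220,320,190,310,.143,.165)
f("vial",315,340,280,305,.012,.1)
a=cv2.resize(p[190:330,90:450],(800,311));b=cv2.resize(s[95:365,230:390],(170,288))
b=cv2.resize(s[90:370,140:560],(432,288));c=np.zeros((288,800,3),np.uint8);c[:,:432]=b
cv2.imwrite("pics/end.png",np.vstack([a,c]))
E
```

```text
time_s: 35.3
position: [0.3559, 0.0888, 0.2424]
ee_rot: [[0.16, -0.987, 0.002], [-0.987, -0.16, 0.001], [-0.001, -0.002, -1.0]]
contact_force: [-0.2, 0.1, 0.3]
finger_gap: 0.998
grip_force: 0.0
jar 643 [ 0.5721 -0.147   0.1182] [ 0.544 -0.176  0.108] [ 0.6   -0.119  0.123]
slim 144 [0.5046 0.4094 0.1515] [0.494 0.398 0.142] [0.516 0.423 0.157]
sq 184 [0.5534 0.1193 0.1531] [0.539 0.105 0.143] [0.569 0.134 0.157]
vial 146 [0.4588 0.0021 0.0483] [ 0.445 -0.011  0.015] [0.473 0.015 0.054]
```

View pics/end.png

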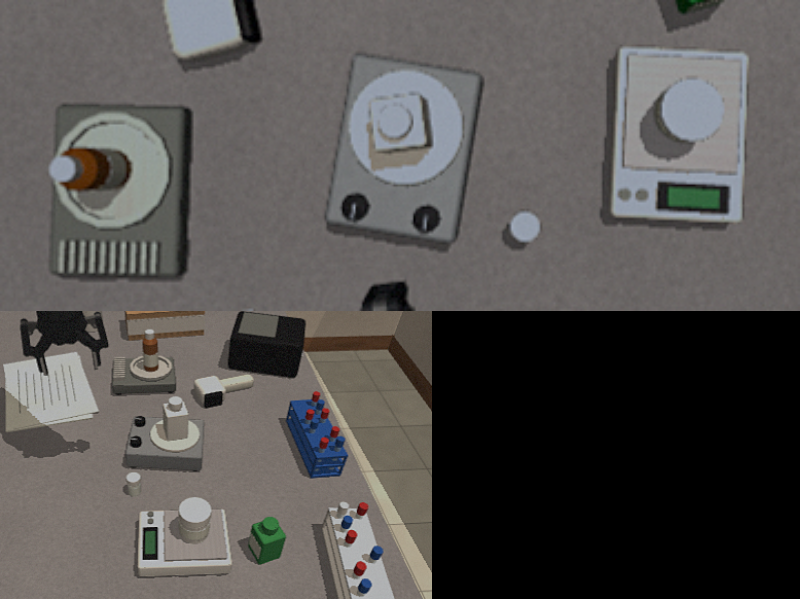

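The picture shows the slim bottle upright in the well, the square bottle upright mid-plate and the jar upright mid-pan. The vial and scanner are unmoved. All three container centres are within about 2 mm of their targets.

```bash
python3 -c "
from workcell import *
print(close_job())"
```

```text
the job is handed in; nothing more can be done
None
```

The jar is on the balance, the square bottle on the stirrer and the slim bottle in the chiller, all upright and within about 2 mm of centre; the job was handed in at about 35 s.

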